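# Clear the clamp press, free its catch and hold the clamp closed

### The job

With the wooden scraper block, not the fingers, wipe all four brass offcuts off the bed of the lever press into the metal tray along its side, then stand the scraper upright back in the middle of its cork pad and let go of it. Then flip the safety catch right over to the outside and pull the lever by its cross-bar all the way towards the robot, so that the jaw closes, and finish while still holding it there: it springs back if let go. Leave the bowl, the jar and the brush alone.

Things in the scene. Friction and masses are not known exactly. Their poses are not given: they have to be found in the camera images.
- press: Lever clamp press fixed to the bench, grey base 270 x 130 mm. Origin: on the bench; x runs along the press away from the robot, y to its left, z up (yaw within 0.2 rad). 'Press (x, y, z)' below means mm in this frame. A grey gear housing stands behind the sliding jaw: x 25 to 100, y -43 to 43, top z = 85.
- bed (a point): Centre of the free steel bed, press (-65, 0, 45); bed top z = 45, y -65 to 65, open at both sides. Free length 90 mm: from the brass block (face x = -110, top z = 71) on the fixed jaw (top z = 80) to the sliding jaw (face x = -20 when open, 86 mm wide, top z = 79).
- tray (a point): Centre of the inner floor of the side tray, press (-65, -116, 3); same axes as the press. Open aluminium box along the bed's -y side: x from -140 to 10, y from -66 to -166, wall tops at z = 30.
- lever (a joint): Lever angle, rad: 0 at rest (leans 0.35 away from the robot), 0.8 = fully home at its stop (leans 0.45 towards the robot). Hinge along the press's y through press (60, 0, 60). A spring drives it back to 0 (at the bar about 2 to 3 N at rest, 6 to 7 N fully home). The raised catch blocks it at about 0.05. It slides the jaw through gears, 90 mm for the full pull.
- grip_bar (a point): Black round cross-bar of the lever, 16 mm in diameter, carried by two flat steel arms (12 x 10 mm) at y = +55 and -55, 100 mm clear between them. Origin: the bar's centre, 190 mm from the hinge axis; at rest at press (125, 0, 238), fully pulled at (-23, 0, 231). Bar along its y axis.
- jaw (a joint): Travel of the sliding jaw, m: 0 open, 0.09 = closed against the brass block. Driven by the lever.
- catch (a joint): Safety catch angle: 0 = upright in front of the lever's left (+y) arm, blocking it (starts at 0 to 0.15; its blocking plate is 28 mm wide, y 35 to 63, z 85 to 130); 1.35 rad = flipped right over to the outside (+y), against its stop. Hinge parallel to the press's x axis through press y = 68, z = 60. It stays where it is put; about 1 to 2 N at the thumb bar turns it.
- catch_thumb (a point): Centre of the free front part of the catch's thumb bar, at joint 0 at press (20, 58, 122). The thumb bar runs along x from press x = 5 to 65 and measures 10 mm (y) by 14 mm (z); push it towards +y. At 1.35 rad the point is at press (20, 126, 83).
- scraper: Wooden scraper block, 150 g (varies by 0.7 to 1.4). Blade part 68 mm (its x) by 18 mm (its y), 32 mm tall, with a steel foot; above it a grip 44 mm (x) by 18 mm (y) up to 82 mm. Origin: centre of its underside. Stands upright on the cork pad at the start.
- pad: Cork pad, fixed on the bench, 130 x 110 x 4 mm thick. Origin: centre of its underside on the bench.
- chip0: Brass offcut, L-shaped, 17 x 13 mm, 7 mm thick, loose on the steel bed at the start (its grid place and yaw vary). Origin: centre of its underside as built
- chip1: Brass offcut, oblong, 16 x 13 mm, 7 mm thick, loose on the steel bed at the start (its grid place and yaw vary). Origin: centre of its underside as built
- chip2: Brass offcut, L-shaped, 17 x 13 mm, 7 mm thick, loose on the steel bed at the start (its grid place and yaw vary). Origin: centre of its underside as built
- chip3: Brass offcut, oblong, 16 x 13 mm, 7 mm thick, loose on the steel bed at the start (its grid place and yaw vary). Origin: centre of its underside as built
- bowl: Steel bowl, rim 110 mm across, 50 mm tall, standing loose right of the press. Bystander. Origin: centre of its underside.
- jar: Small glass jar with white cap, 44 mm across, 55 mm tall, loose beyond the cork pad. Bystander. Origin: centre of its underside.
- brush: Brush, 200 mm long, lying loose beyond the press. Bystander. Origin near its middle.

How it is judged:
By the outcome, as a careful person would: the job done as asked, in the order asked, and still so for the second after the job is handed in, while the arm keeps its last pose, push and grip.
It also fails if it takes over 72 s, if anything falls off the work surface, if the arm or the gripper's body presses on something with over 40 N, if the wrist force passes 120 N, or if a joint passes its speed limit or range.

### The arm

A 6-joint arm with a two-finger parallel gripper is mounted at the origin on the work surface. World frame = base frame: x ahead of the robot, y to its left, z up, the work surface at z = 0. Lengths are in m, angles in degrees, forces in N, time in s.
With the tool pointing down it reaches from about 0.4 to 0.825 m from the base axis. Payload 7 kg.
Tool frame: the origin (TCP) lies at the very end of the fingers, on their centre line; the grasp point (between the pads) lies 19 mm behind it (r.grip_depth is the distance from the TCP to the grasp point, in m); z points along the fingers, y is the line along which they close (so a half turn about z gives the same grasp; the last joint's range is limited). The gripper opens to 88 mm and grips with 3 to 60 N. Pads are 19 mm wide; open, the fingers measure 130 mm over their backs; the gripper's body (78 mm by 193 mm) begins 47 mm behind the grasp point.
Start: joints at [-46.518, 20.546, 0.682, 0, -70.136, -16.507], TCP at [0.306, -0.602, 0.227] pointing down, gripper open.
Joint ranges: [-176.03, 176.03], [-82.01, 121.73], [-58.28, 71.71], [-173.87, 95.51], [-174.79, -0.11], [-173.66, 173.66]. Speed limits (degrees/s): [136.94, 136.94, 172.46, 180, 180, 180].

### API

Orientations are given as [roll, pitch, yaw] about the fixed x, y, z axes, in that order (R = Rz(yaw) Ry(pitch) Rx(roll)).
In Python, from plant import r gives the robot as it stands.
- The arm moves only by the tool play_rows, never from a script. Its argument "rows" is a list that holds one entry, the list of rows, each a list of 5 numbers: the closure, from 0 (fully open) to 1 (shut), then the shift along the tool's x, y, z each as a share of 0.5 m, from -1 to 1, then the turn about the tool's z as a share of 1.5 rad, from -1 to 1. A call has exactly 8 rows; each row is the pose to reach, as a shift and turn from the pose commanded when the call began, along the tool's axes at that moment; what a row does not reach only later rows make up. A row lasts 1/12 s, in which the tool goes at most 41.7 mm and 7.16 degrees, less where a joint would pass 70% of its speed; a pose out of reach is approached as far as the arm can. A call with a number of a shift or a turn outside -1 to 1 is refused whole. A call with a gripper value outside its range is refused whole. The fingers move at their own pace and stop on an object; "squeeze" is the grip in N (left out, the last holds). Time passes only in rows, so rows that repeat a pose let the fingers close, or fill a call up. It gives the time, the measured TCP pose, the force, the opening and the grip force at its end, in the units of the state.
- r.get_state(): the state, without advancing time (a new reading comes with each control period).
- r.capture(name): name is "side" or "top"; returns the picture (480x640x3 uint8, red, green, blue); there is no depth.
- r.camera_info(name): a dict with "fovy" (degrees; the focal length in pixels is half the picture's height over the tangent of half this angle, whatever the lens; pixels are square), "cx", "cy" (the principal point, pixels), "pose" (4x4, takes a point from camera to world coordinates). Camera axes: x right, y down, z forward; pixel columns grow to the right and rows downward; lengths in m; the calibration is good to about 2 mm. A picture is of the moment at which its call begins. camera_info takes no time and is no camera call.
- r.close_job(): hands the job in; it is judged then, once.
The state is a dict: "time_s": time; "joints": joint angles; "qd": joint speeds; "joint_torque": joint torques, N m; "tcp_pos": TCP position; "eef_rot": TCP orientation; "contact_force": force on the tool from outside, world axes, zero at the start; "moment": the same for the moment, N m; "gripper_width": finger opening in m; "gripper_force": force on a finger pad.
Only numpy, scipy, OpenCV 4.12 (cv2) and the standard library are available. Lean on these libraries where they do the work, as an engineer would, in place of code of your own. Each camera call takes 0.05 s, during which the arm holds its last target. There are 200 camera calls.

## Working session

There is one attempt and no reset: what is moved stays moved. The work goes in short steps, Python scripts to look and compute and a tool call to move; the robot and the scene stay as the last step left them, time stands still between calls to the robot, and variables do not carry over. Pictures are saved under pics/ and viewed, at most 10 in all, crops included, and the job is handed in when it is done.

Besides the shell and the picture viewer there is one more tool, called after "Emit:" in YAML: its name, and indented under it one key for each argument. play_rows: Moves the arm, as the interface text tells. Its arguments: {"type":"object","properties":{"rows":{"type":"array","items":{"type":"array","items":{"type":"array","items":{"type":"number"}}}},"squeeze":{"type":"number"}},"required":["rows"]}

```bash
ls; mkdir -p pics
python3 - <<'E'
from plant import r
import cv2
for n in("top","side"):
    cv2.imwrite(f"pics/{n}0.png",r.capture(n)[:,:,::-1]); i=r.camera_info(n); print(n,i)
s=r.get_state(); print(s)
E
```

```text
pics
top {'fovy': 47.89945609717217, 'cx': 315.57978917880376, 'cy': 240.3600301700651, 'pose': array([[ 0.01865011, -0.99723068,  0.07199402,  0.52951811],
       [-0.9998136 , -0.01896113, -0.00363906, -0.01556501],
       [ 0.00499407, -0.07191273, -0.99739842,  1.4744635 ],
       [ 0.        ,  0.        ,  0.        ,  1.        ]])}
side {'fovy': 52.49735626656057, 'cx': 317.4207714997932, 'cy': 239.6055431139313, 'pose': array([[-0.95094852, -0.22054082,  0.21693007,  0.41254075],
       [-0.30896283,  0.71213812, -0.63039771,  0.58447269],
       [-0.01545575, -0.6664991 , -0.74534561,  0.91235641],
       [ 0.        ,  0.        ,  0.        ,  1.        ]])}
{'time_s': 0.1, 'joints': array([-4.65165330e+01,  2.05864645e+01,  6.40334089e-01, -1.75519209e-02,
       -7.01356844e+01, -1.65071246e+01]), 'qd': array([ 0.03987091, -0.11163787,  0.08711006,  0.02027929,  0.04478927,
        0.13641095]), 'joint_torque': array([-7.56592272e-04, -5.84164882e+01,  2.93753207e+01,  7.01548755e+00,
        1.02256119e-02, -6.31025455e-05]), 'tcp_pos': array([ 0.30598269, -0.60118681,  0.2257367 ]), 'eef_rot': array([ 1.79916868e+02, -7.42762499e-03, -1.53029628e+02]), 'contact_force': array([ 1.47368003, -0.27895287,  0.0683884 ]), 'moment': array([-0.02319256, -0.0329701 ,  0.00529166]), 'gripper_force': 0.0, 'gripper_width': 0.08818049515556282}
```

View pics/top0.png

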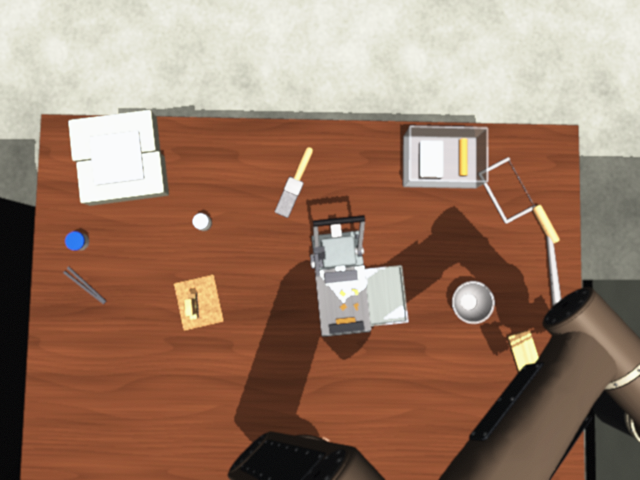

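View pics/side0.png

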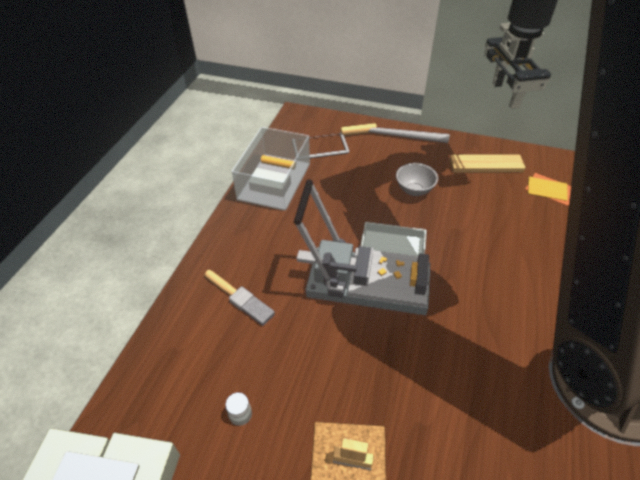

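Top view: press bed about (343,297), tray (388,295), scraper on its pad at (192,303). Side view: press (370,275), scraper (353,452). I'll zoom in on these.

```bash
cat > h.py <<'E'
import numpy as np, cv2
from plant import r
from scipy.spatial.transform import Rotation as R
def proj(n,P):
    i=r.camera_info(n);f=240/np.tan(np.radians(i["fovy"]/2));T=np.linalg.inv(i["pose"])
    p=np.atleast_2d(P)@T[:3,:3].T+T[:3,3]
    return np.c_[p[:,0]/p[:,2]*f+i["cx"],p[:,1]/p[:,2]*f+i["cy"]]
def back(n,uv,z):
    i=r.camera_info(n);f=240/np.tan(np.radians(i["fovy"]/2));T=i["pose"]
    uv=np.atleast_2d(uv);d=np.c_[(uv-[i["cx"],i["cy"]])/f,np.ones(len(uv))]@T[:3,:3].T
    return T[:3,3]+d*((z-T[2,3])/d[:,2])[:,None]
def crop(im,x,y,w,h,k): return cv2.resize(im[y:y+h,x:x+w],None,fx=k,fy=k,interpolation=cv2.INTER_CUBIC)
E
python3 - <<'E'
from h import *
t=cv2.imread("pics/top0.png");s=cv2.imread("pics/side0.png")
a=np.hstack([crop(t,300,190,120,150,4),crop(t,165,265,80,75,4)[:,:0].repeat(1,0) if 0 else np.vstack([crop(t,165,265,70,75,4),crop(s,300,415,100,65,2.8)[:182,:280],np.zeros((118,280,3),np.uint8)])[:600]])
cv2.imwrite("pics/z0.png",a);cv2.imwrite("pics/z1.png",crop(s,285,175,160,140,4))
E
```

```text
(no output)
```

View pics/z0.png

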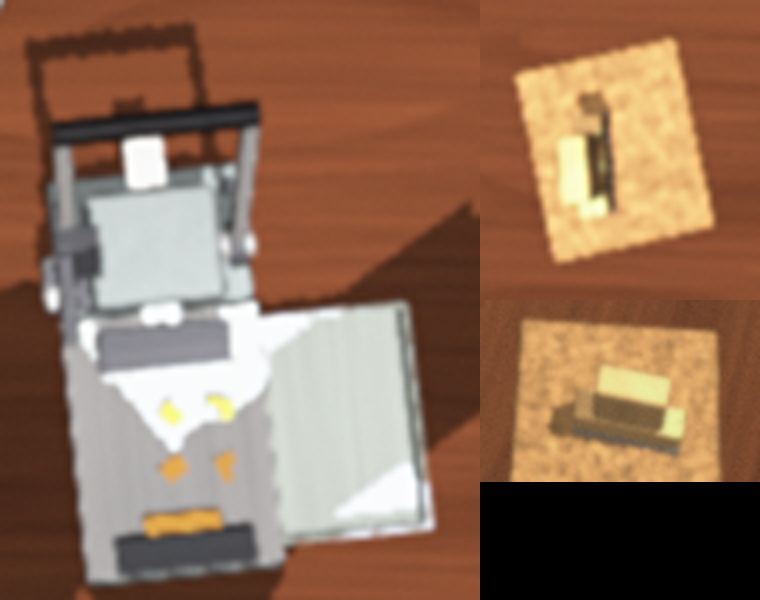

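View pics/z1.png

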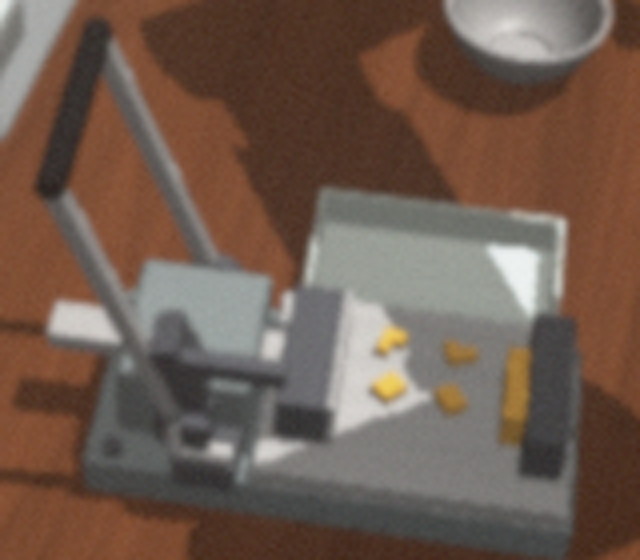

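Visible in the crops: the press with bed, tray and four chips at z0 about (170,410), (220,406), (174,467), (226,466). The catch is upright, and the scraper stands near the pad middle. Next I fit the poses.

Run:
```python
from h import *
from scipy.optimize import least_squares
T=lambda p:(np.array(p)+.5)/4-.5+[300,190]
S=lambda p:(np.array(p)+.5)/4-.5+[285,175]
A=[((88,198),(100,43,85)),((215,190),(100,-43,85)),((95,308),(25,43,85)),((225,298),(25,-43,85)),((156,119),(125,0,238)),((97,370),(-20,43,79)),((228,358),(-20,-43,79)),((90,583),(-135,65,45)),((283,565),(-135,-65,45)),((408,300),(10,-166,30)),((433,528),(-140,-166,30))]
B=[((320,188),(10,-166,30)),((565,215),(-140,-166,30)),((145,262),(100,-43,85)),((270,275),(25,-43,85)),((74,108),(125,0,238)),((345,292),(-20,-43,79)),((330,408),(-20,43,79))]
def W(q,P): c,s=np.cos(q[2]),np.sin(q[2]);P=np.array(P)/1e3;return np.c_[P[:,0]*c-P[:,1]*s+q[0],P[:,0]*s+P[:,1]*c+q[1],P[:,2]]
def res(q): return np.r_[proj("top",W(q,[a[1] for a in A]))-T([a[0] for a in A]),proj("side",W(q,[a[1] for a in B]))-S([a[0] for a in B])].ravel()
f=least_squares(res,[.5,-.07,0],loss="soft_l1");print("press",f.x,np.degrees(f.x[2]));print(res(f.x).reshape(-1,2).round(1).tolist())
q=f.x
ch=back("top",T([(170,410),(220,406),(174,467),(226,466)]),.052)
c,s=np.cos(q[2]),np.sin(q[2]);d=ch[:,:2]-q[:2];print("chips press",(1e3*np.c_[d[:,0]*c+d[:,1]*s,-d[:,0]*s+d[:,1]*c]).round())
P=lambda p:(np.array(p)+.5-[480,0])/4-.5+[165,265]
pc=back("top",P([(517,73),(677,40),(713,228),(553,262)]),.004);print("pad",pc.mean(0),np.degrees(np.arctan2(*(pc[0]-pc[3])[1::-1])),np.linalg.norm(pc[0]-pc[3]),np.linalg.norm(pc[0]-pc[1]))
g=back("top",P([(562,137),(588,134),(594,203),(565,205)]),.086);print("grip top",g.round(4).tolist(),g.mean(0),np.degrees(np.arctan2(*(g[0]-g[3])[1::-1])),np.degrees(np.arctan2(*(g[1]-g[2])[1::-1])))
Q=lambda p:(np.array(p)+.5-[480,300])/2.8-.5+[300,415]
g=back("side",Q([(600,367),(670,378),(664,405),(595,395)]),.086);print("grip side",g.round(4).tolist(),g.mean(0),np.degrees(np.arctan2(*(g[0]-g[1])[1::-1])))
g=back("side",Q([(600,325),(718,330)]),.004);print("pad far edge side",g)
```

```text
press [ 0.542846   -0.0880557   0.12324444] 7.0613863128207415
[[-1.2, -1.4], [0.2, -2.8], [0.1, 0.1], [0.9, -0.9], [0.2, 0.6], [1.4, 2.0], [1.9, 1.5], [-0.8, -6.7], [0.2, -7.4], [-0.2, -0.0], [0.1, -0.8], [0.4, 0.9], [-0.3, 1.9], [-0.5, -0.9], [0.8, 0.2], [0.1, 0.6], [1.7, 0.3], [0.8, 1.2]]
chips press [[-46.   1.]
 [-46. -32.]
 [-83.   2.]
 [-86. -32.]]
pad [0.46195928 0.29272478 0.004     ] 12.909122390795861 0.1296124597987712 0.11026427001473095
grip top [[0.4736, 0.3096, 0.086], [0.4758, 0.2931, 0.086], [0.4322, 0.2878, 0.086], [0.4306, 0.3062, 0.086]] [0.45307404 0.29916077 0.086     ] 4.595659533609713 6.993515613237466
grip side [[0.4756, 0.2964, 0.086], [0.4344, 0.2899, 0.086], [0.4339, 0.306, 0.086], [0.4739, 0.3128, 0.086]] [0.45443664 0.30126291 0.086     ] 8.864747757035852
pad far edge side [[0.48942439 0.24127663 0.004     ]
 [0.41374694 0.22068672 0.004     ]]
```

```bash
cat >> h.py <<'E'
from scipy.optimize import least_squares
def W(q,P): c,s=np.cos(q[2]),np.sin(q[2]);P=np.atleast_2d(P)/1e3;return np.c_[P[:,0]*c-P[:,1]*s+q[0],P[:,0]*s+P[:,1]*c+q[1],P[:,2]]
def box(im,n,q,x0,x1,y0,y1,z,col,k,o):
    p=proj(n,W(q,[(x0,y0,z),(x1,y0,z),(x1,y1,z),(x0,y1,z)]));cv2.polylines(im,[np.int32(((p-o+.5)*k-.5)*16)],True,col,1,cv2.LINE_AA,4)
E
python3 - <<'E'
from h import *
T=lambda p:(np.array(p)+.5)/4-.5+[300,190]
S=lambda p:(np.array(p)+.5)/4-.5+[285,175]
A=[((88,198),(100,43,85)),((215,190),(100,-43,85)),((95,308),(25,43,85)),((225,298),(25,-43,85)),((156,119),(125,0,238)),((97,370),(-20,43,79)),((228,358),(-20,-43,79)),((408,300),(10,-166,30)),((433,528),(-140,-166,30)),((182,513),(-110,0,71))]
B=[((320,188),(10,-166,30)),((565,215),(-140,-166,30)),((145,262),(100,-43,85)),((270,275),(25,-43,85)),((74,108),(125,0,238)),((345,292),(-20,-43,79)),((330,408),(-20,43,79))]
def res(q): return np.r_[proj("top",W(q,[a[1] for a in A]))-T([a[0] for a in A]),proj("side",W(q,[a[1] for a in B]))-S([a[0] for a in B])].ravel()
q=least_squares(res,[.54,-.09,.12],loss="soft_l1").x;print(q,np.degrees(q[2]));print(res(q).reshape(-1,2).round(1).tolist())
t=cv2.imread("pics/top0.png");s=cv2.imread("pics/side0.png")
o=np.array([300,225]);k=4;im=[]
for n,src,o in(("top",t,[305,230]),("side",s,[345,210])):
    c=crop(src,*o,110 if n=="top" else 90,110,4)
    for b,col in(((25,100,-43,43,85),(255,0,0)),((-40,-20,-43,43,79),(0,255,0)),((-140,10,-166,-66,30),(255,0,255)),((-110,-20,-65,65,45),(255,255,0)),((-99,-31,30,48,45),(0,0,255))): box(c,n,q,*b,col,4,np.array(o))
    im.append(c)
cv2.imwrite("pics/ov.png",np.hstack(im))
s=r.get_state();print(s["tcp_pos"],s["joints"])
E
```

```text
[ 0.54333958 -0.08778206  0.11993435] 6.8717322268544745
[[-1.1, -1.6], [0.2, -3.0], [0.1, -0.2], [0.8, -1.1], [0.3, 0.3], [1.3, 1.8], [1.8, 1.4], [-0.3, -0.0], [-0.2, -0.7], [0.2, -0.9], [0.4, 1.0], [-0.3, 2.1], [-0.7, -1.0], [0.6, 0.2], [-0.2, 0.5], [1.5, 0.4], [0.5, 1.3]]
[ 0.30598269 -0.60118681  0.2257367 ] [-4.65165330e+01  2.05864645e+01  6.40334089e-01 -1.75519209e-02
 -7.01356844e+01 -1.65071246e+01]
```

View pics/ov.png

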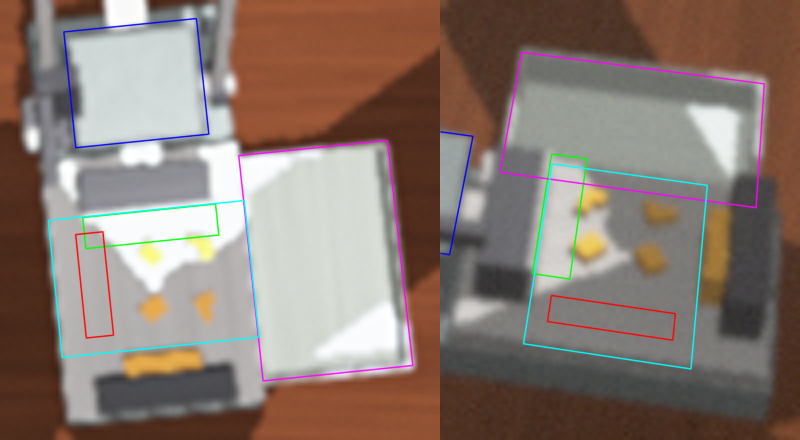

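Overlay fits to about 3 mm (the green box was drawn on the wrong side of its face, which is harmless). Next: a move calculator.

```bash
cat >> h.py <<'E'
Q=np.array([0.5433,-0.0878,0.1199])
def mv(frm,yaw,to): # shares of tool shift from world frm to world to
    y=np.radians(yaw);d=np.array(to)-frm
    return (np.array([d[0]*np.cos(y)+d[1]*np.sin(y),d[0]*np.sin(y)-d[1]*np.cos(y),-d[2]])/.5).round(4)
def pr(x,y,z): return W(Q,(x,y,z))[0]
E
python3 - <<'E'
from h import *
a=np.array([.306,-.602,.227]);b=np.array([.46,-.2,.227]);c=np.array([.4538,.3003,.14])
print(mv(a,-153.03,b));print(mv(b,-173,c))
g=c-[0,0,.097];print(g)
for P in [(-63,48,200),(-63,48,86),(-63,-76,86),(-63,-76,200)]: print(P,pr(*P))
E
```

```text
[-0.6391  0.5769 -0.    ]
[-0.1096  0.9947  0.174 ]
[0.4538 0.3003 0.043 ]
(-63, 48, 200) [ 0.47501088 -0.04768023  0.2       ]
(-63, 48, 86) [ 0.47501088 -0.04768023  0.086     ]
(-63, -76, 86) [ 0.48984288 -0.17078998  0.086     ]
(-63, -76, 200) [ 0.48984288 -0.17078998  0.2       ]
```

Emit:
play_rows:
  rows:
    - [[0,-0.04,0.036,0,0.02],[0,-0.1,0.09,0,0.06],[0,-0.155,0.14,0,0.1],[0,-0.21,0.19,0,0.14],[0,-0.265,0.24,0,0.18],[0,-0.32,0.29,0,0.22],[0,-0.375,0.34,0,0.233],[0,-0.43,0.39,0,0.233]]

```text
time_s: 0.77
tcp_pos: [0.4094, -0.3285, 0.2264]
eef_rot: [180.0, -0.0, -173.1]
contact_force: [0.8, -0.0, 0.3]
gripper_width: 0.0876
gripper_force: 0.0
```

Run:
```python
from h import *
s=r.get_state();print(s["tcp_pos"],s["eef_rot"],s["joints"],s["contact_force"])
p=s["tcp_pos"];c=np.array([.4538,.3003,.14]);b=np.array([.45,-.1,.225]);y=s["eef_rot"][2]
print(mv(p,y,b),mv(b,y,c),mv(p,y,c))
```

```text
[ 0.40935243 -0.32845715  0.22635764] [ 1.79984841e+02 -1.24381766e-02 -1.73146756e+02] [-1.73146067e+01  6.37772383e+00 -1.81218905e+01 -9.60125327e-03
 -6.55179403e+01 -6.58281712e+01] [ 0.78630021 -0.0406873   0.31282   ]
[-0.1352  0.4439  0.0027] [-0.1031  0.794   0.17  ] [-0.2383  1.2379  0.1727]
```

Emit:
play_rows:
  rows:
    - [[0,-0.02,0.08,0,0],[0,-0.045,0.16,0,0],[0,-0.07,0.24,0,0],[0,-0.095,0.32,0,0],[0,-0.115,0.4,0,0],[0,-0.13,0.48,0.0,0],[0,-0.145,0.56,0.01,0],[0,-0.16,0.64,0.02,0]]

```text
time_s: 1.43
tcp_pos: [0.4496, -0.0009, 0.2167]
eef_rot: [180.0, 0.1, -173.0]
contact_force: [1.2, -0.8, 0.1]
gripper_width: 0.0875
gripper_force: 0.0
```

Emit:
play_rows:
  rows:
    - [[0,-0.01,0.08,0.01,0],[0,-0.02,0.16,0.03,0],[0,-0.03,0.24,0.05,0],[0,-0.04,0.32,0.07,0],[0,-0.055,0.4,0.09,0],[0,-0.065,0.48,0.11,0],[0,-0.07,0.55,0.13,0],[0,-0.075,0.595,0.15,0]]

```text
time_s: 2.1
tcp_pos: [0.4508, 0.3001, 0.1408]
eef_rot: [180.0, 0.0, -173.0]
contact_force: [0.7, 0.5, 0.1]
gripper_width: 0.0872
gripper_force: 0.0
```

Run:
```python
from h import *
s=r.get_state();p=s["tcp_pos"];y=s["eef_rot"][2];print(p,s["eef_rot"],s["joints"],s["contact_force"])
print(mv(p,y,[.4538,.3003,.14]),mv(p,y,[.4538,.3003,.043]))
im=r.capture("top")[:,:,::-1];cv2.imwrite("pics/t2.png",im)
```

```text
[0.45080487 0.30009547 0.1407582 ] [ 1.79997455e+02  6.38422705e-03 -1.72954500e+02] [ 5.43957333e+01  1.22840794e+01 -2.30071618e+01  3.64030054e-03
 -5.47025612e+01 -1.37352336e+02] [0.72872086 0.50933405 0.10213732]
[-0.006  -0.0003  0.0015] [-0.006  -0.0003  0.1955]
```

Emit:
play_rows:
  rows:
    - [[0,-0.006,0,0.03,0],[0,-0.006,0,0.07,0],[0,-0.006,0,0.11,0],[0,-0.006,0,0.14,0],[0,-0.006,0,0.165,0],[0,-0.006,0,0.18,0],[0,-0.006,0,0.19,0],[0,-0.006,0,0.195,0]]

```text
time_s: 2.82
tcp_pos: [0.4541, 0.2971, 0.0435]
eef_rot: [-180.0, -0.0, -173.1]
contact_force: [-0.0, -0.7, 0.1]
gripper_width: 0.0875
gripper_force: 0.0
```

Emit:
play_rows:
  rows:
    - [[0.3,0,0,0,0],[0.6,0,0,0,0],[0.8,0,0,0,0],[1,0,0,0,0],[1,0,0,0,0],[1,0,0,0,0],[1,0,0,0,0],[1,0,0,0,0]]
  squeeze: 35

```text
time_s: 3.48
tcp_pos: [0.4543, 0.2973, 0.0442]
eef_rot: [180.0, 0.0, -173.0]
contact_force: [-0.0, -0.0, -0.1]
gripper_width: 0.0397
gripper_force: 0.0
```

Run:
```python
from h import *
s=r.get_state();p=s["tcp_pos"];y=s["eef_rot"][2];print(p,s["eef_rot"],s["contact_force"],s["gripper_width"],s["gripper_force"])
print(mv(p,y,pr(-63,48,200)))
im=r.capture("side")[:,:,::-1];cv2.imwrite("pics/s3.png",crop(im,220,300,220,180,3.3))
```

```text
[0.4542652  0.29734578 0.0442047 ] [ 1.79990750e+02  1.05911451e-02 -1.73048308e+02] [-0.04983297 -0.01386774 -0.0976933 ] 0.039699703905512175 0.0
[ 0.0423 -0.69   -0.3116]
```

View pics/s3.png

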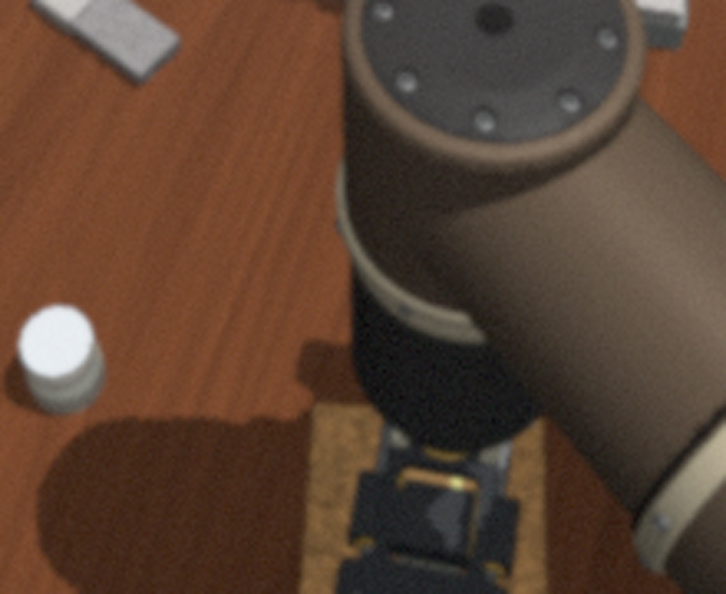

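The view is mostly hidden by the arm. The fingers are still closing, so I keep closing.

Emit:
play_rows:
  rows:
    - [[1,0,0,0,0],[1,0,0,0,0],[1,0,0,0,0],[1,0,0,0,0],[1,0,0,0,0],[1,0,0,0,0],[1,0,0,0,0],[1,0,0,0,0]]
  squeeze: 35

```text
time_s: 4.2
tcp_pos: [0.4543, 0.2974, 0.0441]
eef_rot: [180.0, 0.0, -173.0]
contact_force: [0.3, 1.0, -0.4]
gripper_width: 0.0176
gripper_force: 35.0
```

Emit:
play_rows:
  rows:
    - [[1,0,0,-0.01,0],[1,0,0,-0.03,0],[1,0,0,-0.06,0],[1,0,0,-0.1,0],[1,0,0,-0.15,0],[1,0,0,-0.2,0],[1,0,0,-0.25,0],[1,0,0,-0.28,0]]

```text
time_s: 4.87
tcp_pos: [0.4548, 0.2976, 0.1878]
eef_rot: [179.9, 0.2, -173.0]
contact_force: [0.6, 0.7, -2.5]
gripper_width: 0.018
gripper_force: 35.0
```

Run:
```python
from h import *
s=r.get_state();p=s["tcp_pos"];y=s["eef_rot"][2];print(p,s["eef_rot"],s["contact_force"],s["gripper_width"],s["gripper_force"])
print(mv(p,y,pr(-63,48,180)))
```

```text
[0.454752   0.29760759 0.18780701] [ 1.79889250e+02  1.50983931e-01 -1.73033833e+02] [ 0.60422948  0.70753247 -2.49635166] 0.01796264772446063 34.9995893239975
[ 0.0435 -0.6904  0.0156]
```

Emit:
play_rows:
  rows:
    - [[1,0.003,-0.04,0,0],[1,0.008,-0.11,0,0],[1,0.013,-0.19,0,0],[1,0.018,-0.27,0,0],[1,0.023,-0.35,0,0],[1,0.028,-0.43,0,0],[1,0.033,-0.51,0,0],[1,0.037,-0.58,0,0]]

```text
time_s: 5.53
tcp_pos: [0.4702, 0.0049, 0.1851]
eef_rot: [180.0, 0.0, -173.0]
contact_force: [1.6, -0.1, -1.6]
gripper_width: 0.0177
gripper_force: 35.0
```

Emit:
play_rows:
  rows:
    - [[1,0.002,-0.05,0.02,0],[1,0.005,-0.09,0.05,0],[1,0.006,-0.108,0.09,0],[1,0.006,-0.11,0.12,0],[1,0.006,-0.11,0.14,0],[1,0.006,-0.11,0.15,0],[1,0.006,-0.11,0.15,0],[1,0.006,-0.11,0.15,0]]

```text
time_s: 6.2
tcp_pos: [0.4748, -0.0477, 0.1097]
eef_rot: [-180.0, 0.0, -173.0]
contact_force: [0.7, -0.3, -2.0]
gripper_width: 0.0181
gripper_force: 35.0
```

Run:
```python
from h import *
s=r.get_state();p=s["tcp_pos"];y=s["eef_rot"][2];print(p,s["eef_rot"],s["contact_force"],s["gripper_width"],s["gripper_force"])
print(mv(p,y,pr(-63,48,86)), mv(pr(-63,48,86),y,pr(-63,-80,86)))
a=crop(r.capture("side")[:,:,::-1],330,190,120,120,3.3);b=crop(r.capture("top")[:,:,::-1],290,220,120,120,3.3)
cv2.imwrite("pics/c4.png",np.hstack([a,b]))
```

```text
[ 0.4747997  -0.04768036  0.10970511] [-1.79991743e+02  1.62136223e-02 -1.73028004e+02] [ 0.73294002 -0.34508967 -2.00467061] 0.01808786399589381 34.99960899353027
[-0.0004 -0.0001  0.0474] [ 0.0005 -0.256  -0.    ]
```

View pics/c4.png

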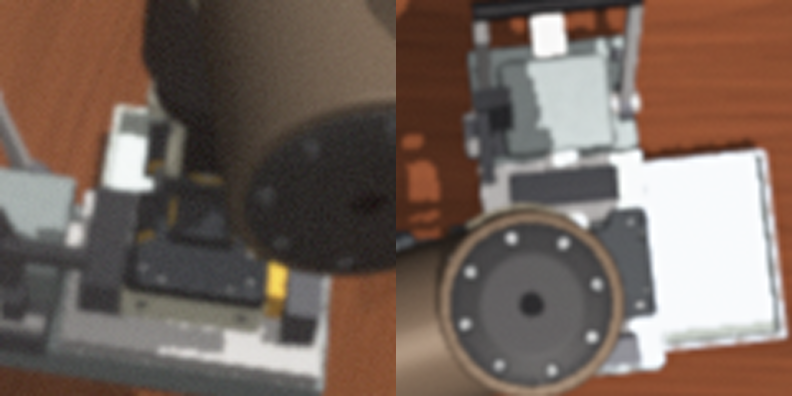

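Blade foot runs about (121,312)–(262,328) in the side crop, between jaw and brass block. I check it against the projection.

Run:
```python
from h import *
k=lambda p:((proj("side",W(Q,p))-[330,190]+.5)*3.3).round().tolist()
print(k([(-29,57,70),(-97,57,70),(-29,57,102),(-97,57,102)]),k([(-20,43,79),(-20,43,46),(-110,0,71)]))
```

```text
[[136.0, 319.0], [242.0, 335.0], [139.0, 289.0], [248.0, 305.0]] [[126.0, 292.0], [123.0, 322.0], [269.0, 268.0]]
```

Emit:
play_rows:
  rows:
    - [[1,0,0,0.01,0],[1,0,0,0.02,0],[1,0,0,0.028,0],[1,0,0,0.035,0],[1,0,0,0.04,0],[1,0,0,0.044,0],[1,0,0,0.044,0],[1,0,0,0.044,0]]

```text
time_s: 6.97
tcp_pos: [0.4746, -0.0478, 0.0869]
eef_rot: [-180.0, -0.0, -173.0]
contact_force: [0.6, 0.1, -1.0]
gripper_width: 0.0177
gripper_force: 35.0
```

Emit:
play_rows:
  rows:
    - [[1,0,0,0.001,0],[1,0,0,0.002,0],[1,0,0,0.003,0],[1,0,0,0.003,0],[1,0,0,0.003,0],[1,0,0,0.003,0],[1,0,0,0.003,0],[1,0,0,0.003,0]]

```text
time_s: 7.63
tcp_pos: [0.4746, -0.0478, 0.0856]
eef_rot: [-180.0, 0.0, -173.0]
contact_force: [-0.9, 0.6, -1.6]
gripper_width: 0.0178
gripper_force: 35.0
```

Emit:
play_rows:
  rows:
    - [[1,0,-0.01,0,0],[1,0,-0.025,0,0],[1,0,-0.04,0,0],[1,0,-0.055,0,0],[1,0,-0.07,0,0],[1,0,-0.085,0,0],[1,0,-0.1,0,0],[1,0,-0.115,0,0]]

```text
time_s: 8.3
tcp_pos: [0.4816, -0.1058, 0.0855]
eef_rot: [180.0, 0.0, -173.1]
contact_force: [-0.5, 1.1, -1.5]
gripper_width: 0.0177
gripper_force: 35.0
```

Emit:
play_rows:
  rows:
    - [[1,0,-0.015,0,0],[1,0,-0.03,0,0],[1,0,-0.045,0,0],[1,0,-0.06,0,0],[1,0,-0.075,0,0],[1,0,-0.09,0,0],[1,0,-0.105,0,0],[1,0,-0.12,0,0]]

```text
time_s: 8.97
tcp_pos: [0.4889, -0.1652, 0.0856]
eef_rot: [-180.0, -0.0, -173.0]
contact_force: [0.5, -0.4, -1.4]
gripper_width: 0.0181
gripper_force: 35.0
```

Emit:
play_rows:
  rows:
    - [[1,0,-0.015,0,0],[1,0,-0.025,0,0],[1,0,-0.025,0,0],[1,0,-0.025,-0.02,0],[1,0,-0.025,-0.06,0],[1,0,-0.025,-0.11,0],[1,0,-0.025,-0.16,0],[1,0,-0.025,-0.2,0]]

```text
time_s: 9.63
tcp_pos: [0.4907, -0.1766, 0.1883]
eef_rot: [-180.0, 0.1, -173.0]
contact_force: [0.2, -0.2, -1.3]
gripper_width: 0.0176
gripper_force: 35.0
```

Run:
```python
from h import *
s=r.get_state();p=s["tcp_pos"];y=s["eef_rot"][2];print(p,s["eef_rot"],s["contact_force"],s["gripper_width"],s["gripper_force"])
a=crop(r.capture("side")[:,:,::-1],330,190,120,120,3.3);b=crop(r.capture("top")[:,:,::-1],290,220,120,120,3.3)
cv2.imwrite("pics/c5.png",np.hstack([a,b]))
# pad target: scraper centre = pad centre (0.462,0.2927)
print(mv(p,y,[.4622,.293,.18]))
```

```text
[ 0.49065167 -0.17662075  0.18828692] [-1.79969255e+02  9.37924704e-02 -1.73011590e+02] [ 0.22658805 -0.20703121 -1.32458416] 0.017615926654517708 34.99965727329254
[-0.0578  0.9392  0.0166]
```

Emit:
play_rows:
  rows:
    - [[1,-0.003,0.04,0,0],[1,-0.008,0.11,0,0],[1,-0.013,0.19,0,0],[1,-0.018,0.27,0,0],[1,-0.023,0.35,0,0],[1,-0.028,0.43,0,0],[1,-0.033,0.51,0,0],[1,-0.038,0.59,0,0]]

```text
time_s: 10.4
tcp_pos: [0.4725, 0.1203, 0.1858]
eef_rot: [180.0, 0.0, -173.0]
contact_force: [1.1, -0.0, -2.6]
gripper_width: 0.0178
gripper_force: 35.0
```

Emit:
play_rows:
  rows:
    - [[1,-0.003,0.08,0,0],[1,-0.008,0.15,0,0],[1,-0.012,0.21,0,0],[1,-0.016,0.27,0,0],[1,-0.019,0.31,0.01,0],[1,-0.02,0.34,0.02,0],[1,-0.02,0.349,0.02,0],[1,-0.02,0.349,0.02,0]]

```text
time_s: 11.07
tcp_pos: [0.4617, 0.2932, 0.1748]
eef_rot: [-179.9, -0.1, -173.0]
contact_force: [0.0, -0.5, -1.3]
gripper_width: 0.0173
gripper_force: 35.0
```

Run:
```python
from h import *
s=r.get_state();p=s["tcp_pos"];y=s["eef_rot"][2];print(p,s["eef_rot"],s["contact_force"],s["gripper_width"],s["gripper_force"])
a=crop(r.capture("side")[:,:,::-1],330,190,120,120,3.3);b=crop(r.capture("top")[:,:,::-1],300,220,120,120,3.3)
cv2.imwrite("pics/c5.png",np.hstack([a,b]))
print(mv(p,y,[.462,.293,.0446]))
```

```text
[0.46165054 0.29317436 0.17481162] [-1.79936775e+02 -7.45710927e-02 -1.72979609e+02] [ 0.03449246 -0.46380037 -1.32240908] 0.01730833687994921 34.99977707862854
[-0.0007 -0.0004  0.2604]
```

View pics/c5.png

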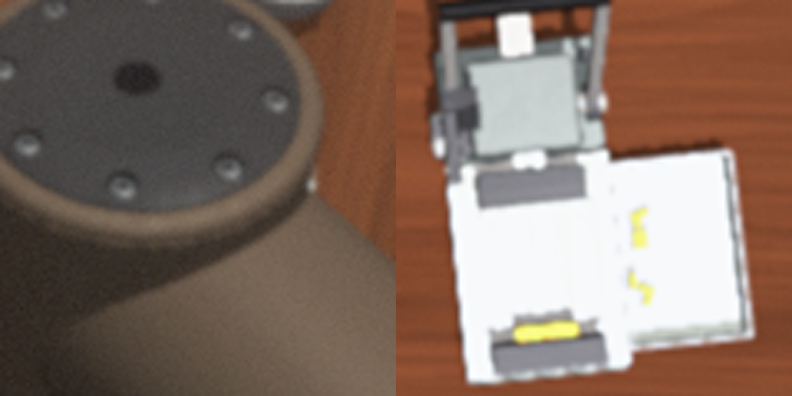

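Bed is bare, and all four chips lie in the tray at about (640,213), (640,240), (635,280), (645,293). Now I put the scraper down.

Emit:
play_rows:
  rows:
    - [[1,0,0,0.03,0],[1,0,0,0.07,0],[1,0,0,0.12,0],[1,0,0,0.165,0],[1,0,0,0.2,0],[1,0,0,0.225,0],[1,0,0,0.245,0],[1,0,0,0.252,0]]

```text
time_s: 11.83
tcp_pos: [0.4621, 0.2913, 0.0485]
eef_rot: [-179.9, -0.1, -173.1]
contact_force: [0.2, 0.1, -1.6]
gripper_width: 0.018
gripper_force: 35.0
```

Emit:
play_rows:
  rows:
    - [[1,0,0,0.002,0],[1,0,0,0.005,0],[1,0,0,0.007,0],[1,0,0,0.008,0],[1,0,0,0.008,0],[1,0,0,0.008,0],[1,0,0,0.008,0],[1,0,0,0.008,0]]

```text
time_s: 12.5
tcp_pos: [0.4624, 0.2929, 0.0458]
eef_rot: [180.0, 0.0, -173.0]
contact_force: [-0.3, -0.6, -1.4]
gripper_width: 0.0181
gripper_force: 35.0
```

Emit:
play_rows:
  rows:
    - [[1,0,0,0.001,0],[1,0,0,0.002,0],[1,0,0,0.003,0],[1,0,0,0.003,0],[1,0,0,0.003,0],[1,0,0,0.003,0],[1,0,0,0.003,0],[1,0,0,0.003,0]]

```text
time_s: 13.17
tcp_pos: [0.4623, 0.2927, 0.0441]
eef_rot: [180.0, 0.0, -173.0]
contact_force: [-0.6, -0.1, -0.2]
gripper_width: 0.0179
gripper_force: 35.0
```

Emit:
play_rows:
  rows:
    - [[0.75,0,0,0,0],[0.7,0,0,0,0],[0.6,0,0,0,0],[0.5,0,0,0,0],[0.4,0,0,0,0],[0.4,0,0,0,0],[0.4,0,0,0,0],[0.4,0,0,0,0]]

```text
time_s: 13.83
tcp_pos: [0.4623, 0.2928, 0.0441]
eef_rot: [180.0, 0.0, -173.1]
contact_force: [-0.0, 0.7, -0.9]
gripper_width: 0.0519
gripper_force: 0.0
```

Emit:
play_rows:
  rows:
    - [[0.4,0,0,-0.01,0],[0.4,0,0,-0.03,0],[0.4,0,0,-0.07,0],[0.4,0,0,-0.13,0],[0.4,0,0,-0.19,0],[0.4,0,0,-0.25,0],[0.4,0,0,-0.3,0],[0.4,0,0,-0.33,0]]

```text
time_s: 14.5
tcp_pos: [0.4632, 0.2934, 0.2136]
eef_rot: [179.8, 0.2, -173.0]
contact_force: [0.9, 0.4, 0.4]
gripper_width: 0.0524
gripper_force: 0.0
```

Run:
```python
from h import *
s=r.get_state();p=s["tcp_pos"];y=s["eef_rot"][2];print(p,s["contact_force"],s["gripper_width"])
A=pr(15,24,205);print(A,mv(p,y,A))
B=pr(15,24,112);print(mv(A,y,B))
for t in np.radians([0,15,30,45,60,70,77.35]):
    c=np.array([68,60])+63*np.array([np.cos(np.radians(99.2)-t),np.sin(np.radians(99.2)-t)])
    f=c+5*np.array([-np.cos(t),np.sin(t)]);print(np.degrees(t).round(),c.round(),f.round())
```

```text
[0.46318783 0.29338945 0.21364757] [0.92971503 0.41004091 0.39288509] 0.05237592480813777
[ 0.5553216  -0.06217811  0.205     ] [-0.0966 -0.7282  0.0173]
[-0.     0.     0.186]
0.0 [ 58. 122.] [ 53. 122.]
15.0 [ 74. 123.] [ 70. 124.]
30.0 [ 90. 119.] [ 86. 121.]
45.0 [105. 111.] [101. 115.]
60.0 [117. 100.] [114. 104.]
70.0 [123.  91.] [121.  95.]
77.0 [126.  83.] [125.  88.]
```

Emit:
play_rows:
  rows:
    - [[1,-0.008,-0.06,0,0],[1,-0.018,-0.14,0,0],[1,-0.028,-0.22,0,0],[1,-0.038,-0.3,0,0],[1,-0.048,-0.38,0.005,0],[1,-0.058,-0.46,0.01,0],[1,-0.068,-0.54,0.01,0],[1,-0.078,-0.61,0.012,0]]
  squeeze: 20

```text
time_s: 15.17
tcp_pos: [0.538, -0.0076, 0.2045]
eef_rot: [180.0, 0.1, -173.1]
contact_force: [1.1, -0.4, 0.5]
gripper_width: 0.0052
gripper_force: 0.0
```

Emit:
play_rows:
  rows:
    - [[1,-0.008,-0.05,0,0],[1,-0.016,-0.09,0,0],[1,-0.02,-0.115,0,0],[1,-0.021,-0.118,0,0],[1,-0.021,-0.118,0,0],[1,-0.021,-0.118,0,0],[1,-0.021,-0.118,0,0],[1,-0.021,-0.118,0,0]]

```text
time_s: 15.83
tcp_pos: [0.5554, -0.0616, 0.2033]
eef_rot: [180.0, 0.0, -173.0]
contact_force: [0.4, 0.1, -0.8]
gripper_width: 0.0005
gripper_force: 0.0
```

Run:
```python
from h import *
s=r.get_state();p=s["tcp_pos"];y=s["eef_rot"][2];print(p,s["joints"],s["contact_force"],s["gripper_width"])
print(mv(p,y,pr(17,24,112)))
a=crop(r.capture("side")[:,:,::-1],280,160,120,150,3.3);b=crop(r.capture("top")[:,:,::-1],165,265,70,75,5.6)
b=cv2.resize(b,(392,495)[:1]*1+(420,) if 0 else (392,420));b=np.vstack([b,np.zeros((75,392,3),np.uint8)])
cv2.imwrite("pics/c6.png",np.hstack([a,b]))
```

```text
[ 0.55539267 -0.06159922  0.20330492] [ 1.37411649e+01  1.06135655e+01 -1.61470726e+01 -6.45304591e-03
 -6.32207383e+01 -9.67111898e+01] [ 0.3820343   0.06576987 -0.75684969] 0.0005403981979601696
[-0.0037 -0.0011  0.1826]
```

View pics/c6.png

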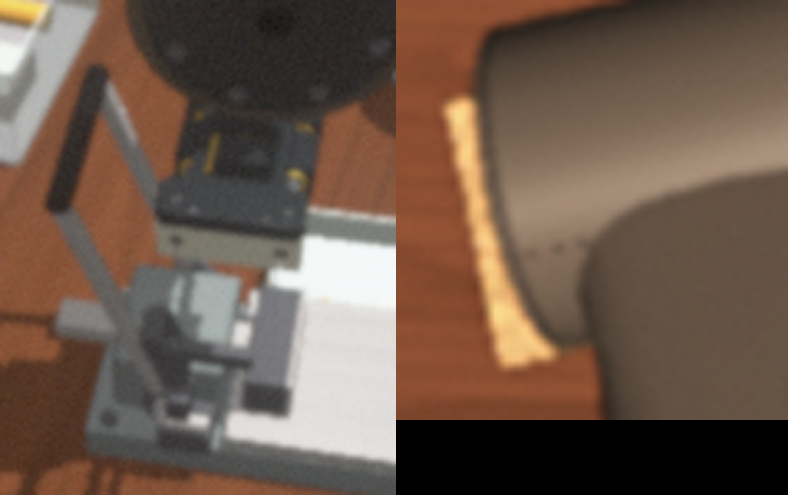

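Catch upright: its thumb bar spans (180,345)–(250,360) and the fingers are above the housing. The arm hides the scraper. Now the descent and push.

Emit:
play_rows:
  rows:
    - [[1,-0.004,0,0.03,0],[1,-0.004,0,0.07,0],[1,-0.004,0,0.11,0],[1,-0.004,0,0.145,0],[1,-0.004,0,0.17,0],[1,-0.004,0,0.18,0],[1,-0.004,0,0.18,0],[1,-0.004,0,0.18,0]]

```text
time_s: 16.6
tcp_pos: [0.5578, -0.0621, 0.1135]
eef_rot: [-180.0, 0.0, -173.0]
contact_force: [0.6, -0.5, -0.1]
gripper_width: 0.0003
gripper_force: 0.0
```

Emit:
play_rows:
  rows:
    - [[1,0,0.008,0,0],[1,0,0.016,0,0],[1,0,0.024,0,0],[1,0,0.032,0,0],[1,0,0.04,-0.002,0],[1,0,0.048,-0.003,0],[1,0,0.056,-0.004,0],[1,0,0.056,-0.004,0]]

```text
time_s: 17.27
tcp_pos: [0.554, -0.0338, 0.1152]
eef_rot: [180.0, 0.0, -173.0]
contact_force: [0.2, -0.2, -0.2]
gripper_width: 0.0007
gripper_force: 0.0
```

Emit:
play_rows:
  rows:
    - [[1,0,0.012,0.002,0],[1,0,0.024,0.005,0],[1,0,0.036,0.01,0],[1,0,0.048,0.018,0],[1,0,0.06,0.028,0],[1,0,0.072,0.039,0],[1,0,0.082,0.047,0],[1,0,0.084,0.05,0]]

```text
time_s: 17.93
tcp_pos: [0.5485, 0.0079, 0.089]
eef_rot: [-180.0, -0.1, -173.0]
contact_force: [-0.0, -0.6, 0.4]
gripper_width: 0.0003
gripper_force: 0.3
```

Run:
```python
from h import *
s=r.get_state();p=s["tcp_pos"];d=p[:2]-Q[:2];c,n=np.cos(Q[2]),np.sin(Q[2]);print((1e3*np.array([d[0]*c+d[1]*n,-d[0]*n+d[1]*c,p[2]])).round(1),s["contact_force"])
```

```text
[16.6 94.3 89. ] [-0.03232456 -0.5863529   0.42271627]
```

Emit:
play_rows:
  rows:
    - [[1,0,-0.006,-0.02,0],[1,0,-0.006,-0.05,0],[1,0,-0.004,-0.07,0],[1,0,0.015,-0.07,0],[1,0,0.035,-0.07,0],[1,0,0.05,-0.068,0],[1,0,0.05,-0.05,0],[1,0,0.05,-0.03,0]]

```text
time_s: 18.6
tcp_pos: [0.5459, 0.0327, 0.1043]
eef_rot: [180.0, 0.0, -173.0]
contact_force: [-0.6, -0.2, 2.3]
gripper_width: 0.0005
gripper_force: 1.5
```

Emit:
play_rows:
  rows:
    - [[1,0,0,0.01,0],[1,0,0,0.018,0],[1,0,0,0.024,0],[1,0,0,0.028,0],[1,0,0,0.032,0],[1,0,0,0.032,0],[1,0,0,0.032,0],[1,0,0,0.032,0]]

```text
time_s: 19.27
tcp_pos: [0.5457, 0.0316, 0.089]
eef_rot: [-180.0, -0.0, -173.1]
contact_force: [-3.4, 0.5, 3.7]
gripper_width: 0.0001
gripper_force: 1.8
```

Emit:
play_rows:
  rows:
    - [[1,0,0,0.002,0],[1,0,0,0.004,0],[1,0,0,0.006,0],[1,0,0,0.008,0],[1,0,0,0.008,0],[1,0,0,0.008,0],[1,0,0,0.008,0],[1,0,0,0.008,0]]

```text
time_s: 19.93
tcp_pos: [0.546, 0.0319, 0.0876]
eef_rot: [-180.0, 0.1, -173.0]
contact_force: [-12.9, 2.9, 27.9]
gripper_width: 0.0007
gripper_force: 13.3
```

Catch is against its stop (force jumped). Now I lift, turn and open for the bar.

Emit:
play_rows:
  rows:
    - [[1,0,0,-0.04,0],[1,0,0,-0.1,0],[1,0,0,-0.16,0],[0.8,0,0,-0.22,0],[0.6,0,0,-0.28,-0.06],[0.4,0,0,-0.33,-0.14],[0.3,0,0,-0.36,-0.22],[0.3,0,0,-0.37,-0.3]]

```text
time_s: 20.6
tcp_pos: [0.5472, 0.0319, 0.2731]
eef_rot: [-179.9, 0.3, -146.9]
contact_force: [1.0, 0.2, 0.0]
gripper_width: 0.0284
gripper_force: 0.0
```

Emit:
play_rows:
  rows:
    - [[0.3,0,0,0,-0.08],[0.3,0,0,0,-0.16],[0.3,0,0,0,-0.24],[0.3,0,0,0,-0.32],[0.3,0,0,0,-0.4],[0.3,0,0,0,-0.48],[0.3,0,0,0,-0.56],[0.3,0,0,0,-0.64]]

```text
time_s: 21.27
tcp_pos: [0.546, 0.0317, 0.2696]
eef_rot: [180.0, -0.0, -91.9]
contact_force: [0.3, -0.1, -0.2]
gripper_width: 0.0613
gripper_force: 0.0
```

Emit:
play_rows:
  rows:
    - [[0.3,0,0,0,-0.08],[0.3,0,0,0,-0.107],[0.3,0,0,0,-0.107],[0.3,0,0,0,-0.107],[0.3,0,0,0,-0.107],[0.3,0,0,0,-0.107],[0.3,0,0,0,-0.107],[0.3,0,0,0,-0.107]]

```text
time_s: 21.93
tcp_pos: [0.546, 0.032, 0.27]
eef_rot: [180.0, 0.0, -83.1]
contact_force: [1.1, -0.1, -0.5]
gripper_width: 0.0615
gripper_force: 0.0
```

Run:
```python
from h import *
s=r.get_state();p=s["tcp_pos"];y=s["eef_rot"][2];print(p,s["eef_rot"],s["joints"],s["gripper_width"],s["contact_force"])
A=pr(125,0,272);print(mv(p,y,A),mv(A,y,pr(125,0,217)))
# bar check from initial images
T=(np.array([(55,132),(258,108)])+.5)/4-.5+[300,190]
S=(np.array([(100,28),(48,188)])+.5)/4-.5+[285,175]
g=np.linspace(0,1,2)
for n,e in(("top",T),("side",S)):
    w=back(n,e,.238).mean(0);d=w[:2]-Q[:2];c,q=np.cos(Q[2]),np.sin(Q[2]);print(n,d[0]*c+d[1]*q,-d[0]*q+d[1]*c)
cv2.imwrite("pics/c7.png",np.hstack([crop(r.capture("side")[:,:,::-1],280,160,120,150,3.3),crop(r.capture("top")[:,:,::-1],300,190,120,150,3.3)]))
```

```text
[0.54597877 0.03195306 0.27001553] [ 1.79996648e+02  3.68567493e-04 -8.30979880e+01] [ 2.38782651e+01  6.95360102e+00 -1.16521916e+01 -1.40460261e-03
 -7.13973058e+01 -1.69758049e+01] 0.06148818278097602 [ 1.14729319 -0.0501957  -0.45769841]
[ 0.2373 -0.2159 -0.004 ] [ 0.   -0.    0.11]
top 0.1252518840554979 0.00028869298303440746
side 0.12500405452248228 -0.0037982182055755
```

Emit:
play_rows:
  rows:
    - [[0.3,0.03,-0.025,0,0],[0.3,0.07,-0.06,0,0],[0.3,0.11,-0.1,0,0],[0.3,0.15,-0.135,0,0],[0.3,0.19,-0.17,0,0],[0.3,0.22,-0.2,0,0],[0.3,0.237,-0.216,0,0],[0.3,0.237,-0.216,0,0]]

```text
time_s: 22.7
tcp_pos: [0.6686, -0.0741, 0.2688]
eef_rot: [179.9, -0.0, -83.2]
contact_force: [0.4, 0.6, -0.6]
gripper_width: 0.0614
gripper_force: 0.0
```

Run:
```python
from h import *
s=r.get_state();p=s["tcp_pos"];y=s["eef_rot"][2];print(p,s["eef_rot"])
print(mv(p,y,pr(125,0,217)))
a=r.capture("side")[:,:,::-1];b=r.capture("top")[:,:,::-1]
cv2.imwrite("pics/c7.png",np.hstack([np.vstack([crop(a,285,200,150,110,2.6),crop(a,285,405,150,75,2.6)]),np.vstack([crop(b,290,220,150,110,2.6),crop(b,150,255,150,75,2.6)])]))
```

```text
[ 0.66861352 -0.07411694  0.26879098] [ 1.79915354e+02 -1.78234642e-02 -8.31777670e+01]
[-0.0028  0.0021  0.1036]
```

View pics/c7.png

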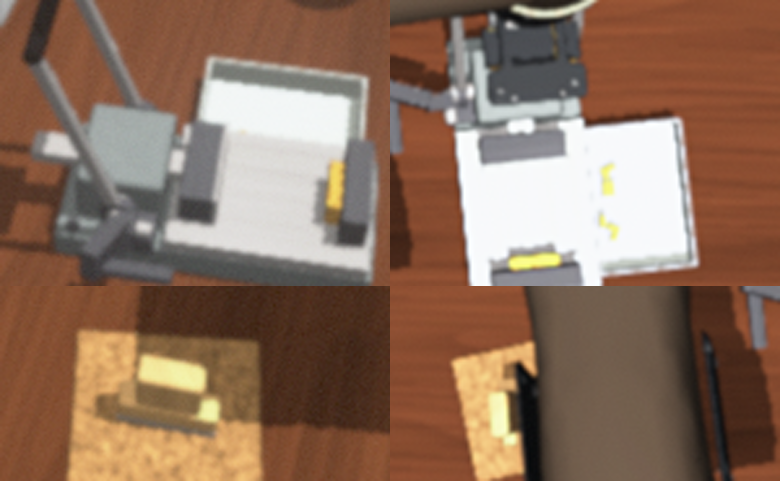

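Catch is flipped outward at (130,255), the scraper stands upright mid-pad at (170,390), and the bed is clear. Now I grip the bar.

Emit:
play_rows:
  rows:
    - [[0.3,-0.002,0.002,0.015,0],[0.3,-0.002,0.002,0.04,0],[0.3,-0.002,0.002,0.065,0],[0.3,-0.002,0.002,0.085,0],[0.3,-0.002,0.002,0.1,0],[0.4,-0.002,0.002,0.104,0],[0.5,-0.002,0.002,0.104,0],[0.6,-0.002,0.002,0.104,0]]
  squeeze: 20

```text
time_s: 23.47
tcp_pos: [0.6666, -0.0716, 0.2186]
eef_rot: [-180.0, -0.0, -83.0]
contact_force: [1.1, -0.2, -0.5]
gripper_width: 0.0468
gripper_force: 0.0
```

Emit:
play_rows:
  rows:
    - [[0.7,0,0,0,0],[0.8,0,0,0,0],[1,0,0,0,0],[1,0,0,0,0],[1,0,0,0,0],[1,0,0,0,0],[1,0,0,0,0],[1,0,0,0,0]]
  squeeze: 20

```text
time_s: 24.13
tcp_pos: [0.6648, -0.072, 0.2182]
eef_rot: [179.8, 0.0, -83.1]
contact_force: [-6.0, 0.9, 3.1]
gripper_width: 0.0156
gripper_force: 20.0
```

Run:
```python
from h import *
s=r.get_state();p=s["tcp_pos"];y=s["eef_rot"][2];print(p,s["eef_rot"],s["gripper_width"],s["gripper_force"],s["contact_force"])
a=pr(125,0,217);print(p-a)
for th in np.arange(0,.86,.05):
    L=.35-th;P=(60+190*np.sin(L),0,60+190*np.cos(L)-21);print(th.round(2),mv(a,-83.13,pr(*P)).round(3))
```

```text
[ 0.66484653 -0.07202096  0.21821484] [ 1.79839282e+02  2.73952322e-03 -8.30787397e+01] 0.01555393915282927 19.998218715190887 [-6.00499163  0.88578167  3.11401325]
[-0.00255605  0.00082743  0.00121484]
0.0 [ 0.    -0.    -0.001]
0.05 [-0.     0.018 -0.007]
0.1 [-0.     0.036 -0.012]
0.15 [-0.     0.054 -0.016]
0.2 [-0.     0.073 -0.02 ]
0.25 [-0.     0.092 -0.022]
0.3 [-0.     0.111 -0.024]
0.35 [-0.     0.13  -0.024]
0.4 [-0.     0.149 -0.024]
0.45 [-0.     0.168 -0.022]
0.5 [-0.     0.187 -0.02 ]
0.55 [-0.     0.206 -0.016]
0.6 [-0.     0.224 -0.012]
0.65 [-0.     0.242 -0.007]
0.7 [-0.     0.26  -0.001]
0.75 [-0.     0.278  0.006]
0.8 [-0.     0.295  0.014]
0.85 [-0.     0.312  0.022]
```

Emit:
play_rows:
  rows:
    - [[1,0,0.018,-0.006,0],[1,0,0.036,-0.011,0],[1,0,0.054,-0.015,0],[1,0,0.073,-0.019,0],[1,0,0.092,-0.021,0],[1,0,0.111,-0.023,0],[1,0,0.13,-0.023,0],[1,0,0.149,-0.023,0]]

```text
time_s: 24.8
tcp_pos: [0.594, -0.0807, 0.2323]
eef_rot: [-179.6, -0.0, -83.0]
contact_force: [6.5, 0.1, 4.9]
gripper_width: 0.0154
gripper_force: 20.0
```

Emit:
play_rows:
  rows:
    - [[1,0,0.019,0.002,0],[1,0,0.038,0.004,0],[1,0,0.057,0.008,0],[1,0,0.075,0.012,0],[1,0,0.093,0.017,0],[1,0,0.111,0.023,0],[1,0,0.129,0.03,0],[1,0,0.138,0.034,0]]

```text
time_s: 25.47
tcp_pos: [0.5249, -0.089, 0.2148]
eef_rot: [-179.6, -0.0, -83.0]
contact_force: [5.5, 2.2, 4.9]
gripper_width: 0.0151
gripper_force: 20.0
```

```bash
cat >> h.py <<'E'
def rep():
    s=r.get_state();p=s["tcp_pos"];d=p[:2]-Q[:2];c,n=np.cos(Q[2]),np.sin(Q[2]);x=1e3*np.array([d[0]*c+d[1]*n,-d[0]*n+d[1]*c,p[2]])
    print(x.round(1),s["contact_force"],s["gripper_width"],s["gripper_force"],"th",.35-np.arctan2(x[0]-60,x[2]+19-60),s["time_s"])
E
python3 -c "from h import *;rep()"
```

```text
[-18.4   1.  214.8] [5.45639674 2.2399853  4.92307756] 0.015106752470160058 20.0002259016037 th 0.7739449062122864 25.4667
```

Emit:
play_rows:
  rows:
    - [[1,0,0.004,0.002,0],[1,0,0.008,0.004,0],[1,0,0.012,0.006,0],[1,0,0.014,0.007,0],[1,0,0.014,0.007,0],[1,0,0.014,0.007,0],[1,0,0.014,0.007,0],[1,0,0.014,0.007,0]]
  squeeze: 30

```text
time_s: 26.13
tcp_pos: [0.5188, -0.0898, 0.2117]
eef_rot: [-179.7, -0.0, -83.0]
contact_force: [3.3, 2.2, 10.6]
gripper_width: 0.0149
gripper_force: 30.0
```

```bash
python3 -c "from h import *;rep()"
```

```text
[-24.6   1.  211.7] [ 3.28508918  2.23024694 10.56005836] 0.014884600706331711 30.001915991306305 th 0.8099846394766809 26.1333
```

Emit:
play_rows:
  rows:
    - [[1,0,0.003,0,0],[1,0,0.006,0.001,0],[1,0,0.009,0.002,0],[1,0,0.01,0.002,0],[1,0,0.01,0.002,0],[1,0,0.01,0.002,0],[1,0,0.01,0.002,0],[1,0,0.01,0.002,0]]

```text
time_s: 26.8
tcp_pos: [0.5181, -0.0898, 0.2114]
eef_rot: [-179.2, -0.1, -83.0]
contact_force: [17.0, 1.3, 1.1]
gripper_width: 0.0149
gripper_force: 30.0
```

```bash
python3 -c "from h import *;rep()"
```

```text
[-25.3   1.  211.4] [17.02341116  1.28169317  1.11701406] 0.014929639477595801 30.001393854618073 th 0.8140956592449671 26.8
```

The lever is at its stop: 5 mm commanded gave 0.7 mm of motion and the force rose to 17 N. I let it settle and hand in.

Emit:
play_rows:
  rows:
    - [[1,0,0,0,0],[1,0,0,0,0],[1,0,0,0,0],[1,0,0,0,0],[1,0,0,0,0],[1,0,0,0,0],[1,0,0,0,0],[1,0,0,0,0]]

```text
time_s: 27.47
tcp_pos: [0.518, -0.0898, 0.2114]
eef_rot: [-179.2, -0.1, -83.0]
contact_force: [16.5, -0.4, 2.9]
gripper_width: 0.0151
gripper_force: 30.0
```

```bash
python3 -c "
from h import *
rep();print(r.close_job())"
```

```text
[-25.3   1.  211.4] [16.50784395 -0.37973954  2.93204202] 0.015069674718055275 30.001323223114014 th 0.8141908697443705 27.4667
the job is handed in; nothing more can be done
None
```

Job handed in at 27.5 s: pictures show all four offcuts in the tray, the scraper upright and released mid-pad, and the catch flipped; the lever is still gripped at its stop (about 0.81 rad, judged by position and force; I did not look at the closed jaw).

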